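Set up the coffee corner: tray in order, mug on the scale, press on the mug

ROBOT

A 7-joint arm with a two-finger parallel gripper is mounted at the origin on the work surface. World frame = base frame: x ahead of the robot, y to its left, z up, the work surface at z = 0. Lengths are in mm, angles in rad, forces in N, time in s.
With the tool pointing down it reaches from about 350 to 900 mm from the base axis. Payload 19.9 kg.
Tool frame: the origin (TCP) lies at the very end of the fingers, on their centre line; the grasp point (between the pads) lies 19 mm behind it; z points along the fingers, y is the line along which they close (so a half turn about z gives the same grasp; the last joint's range is limited). The gripper opens to 85 mm and grips with 20 to 120 N. Pads are 22 mm wide; open, the fingers measure 114 mm over their backs; the gripper's body (76 mm by 85 mm) begins 54 mm behind the grasp point. The pads swing forward as they close: fully open they stand 13 mm farther back than shut.
Start: joints at [-1.335, 0.417, -0.01, 1.614, 0.005, 1.111, -0.053], TCP at [171.39, 601.021, 231.26] pointing down, gripper open.
Joint ranges: [-2.81, 2.81], [-0.39, 2.02], [-1.27, 1.25], [0.06, 2.57], [-1.19, 4.33], [0.19, 2], [-2.82, 2.82]. Speed limits (rad/s): [1.89, 1.89, 2.39, 2.39, 3.01, 3.01, 3.01].

INTERFACE

Orientations are given as a rotation vector (axis times angle).
In Python, from bench import bot gives the robot as it stands.
- The arm moves only by the tool step_arm, never from a script. Its argument "series" is one flat list of numbers, 4 for each row, row after row: the shift along the tool's x, y, z scaled (see below), then the turn about the tool's z scaled (see below). In form: [dx, dy, dz, spin, dx, dy, dz, spin, ...]. A call has 1 to 8 rows; each row shifts and turns the commanded pose from where the row before left it, along the tool's axes as they then stand; what a row does not reach is not made up. The controller multiplies each number of a shift by 3 cm and each number of a turn by 8 degrees. A row lasts 1/10 s, in which the tool goes at most 50 mm and 8.59 degrees, less where a joint would pass 70% of its speed; a pose out of reach is approached as far as the arm can. A call with a number of a shift or a turn outside -1 to 1 is refused whole. A call with a gripper value outside its range is refused whole. "fingers" is the opening, from 0 (shut) to 1 (fully open), set as the call begins (left out, the last holds). The fingers move at their own pace and stop on an object; "squeeze" is the grip in N (left out, the last holds). Time passes only in rows, so rows that do not move let the fingers close. It gives the time, the measured TCP pose, the force, the opening and the grip force at its end, in the units of the state.
- bot.read_state(): the state, without advancing time (a new reading comes with each control period).
- bot.get_image(name): name is "scene" or "top" or "wrist"; returns (picture, depth): 384x512x3 uint8, blue, green, red; 384x512 float32, mm along the optical axis (not along the pixel's ray), 0 where there is no reading.
- bot.camera_params(name): a dict with "fovy" (degrees; the focal length in pixels is half the picture's height over the tangent of half this angle, whatever the lens; pixels are square), "cx", "cy" (the principal point, pixels), "rvec" (rotation vector, rad) and "tvec" (3), from world to camera coordinates, as OpenCV has them; the wrist camera has in their place "T_tool_cam" (4x4, takes a point from camera to tool coordinates, whose origin is the TCP and whose axes are the flange's). Camera axes: x right, y down, z forward; pixel columns grow to the right and rows downward; lengths in mm; the calibration is good to about 2 mm. A picture is of the moment at which its call begins: read the wrist's pose just before it. camera_params takes no time and is no camera call.
- bot.finish_job(): hands the job in; it is judged then, once.
Trained networks look in the newest picture that a camera, given by its name, has taken for a name from the list of things; names that differ only in an ending like _2 or _b are one class to them, and where a whole thing is asked for, a point or a joint stands for the part that bears it (a point fixed in the world has none). Each returns a list of dicts, best first, with "conf" (0 to 1); they miss things now and then, are a little off and sometimes report something else, mostly with a low value. They report only what shows in the picture. A call takes as long as a camera call. They do not tell look-alikes from the thing itself.
- bot.outline_of(camera, label): "mask" (384x512 bool, what is visible of it) and "extent" ([left, top, width, height] in pixels, round what is visible of it).
The state is a dict: "t": time; "qpos": joint angles; "qd": joint speeds; "joint_torque": joint torques, N m; "eef_pos": TCP position; "ee_rot": TCP orientation; "contact_force": force on the tool from outside, world axes, zero at the start; "ft_torque": the same for the moment, N m; "opening": finger opening in mm; "gripper_force": force on a finger pad.
Only numpy, scipy, OpenCV 4.12 (cv2) and the standard library are available. Lean on these libraries where they do the work, as an engineer would, in place of code of your own. Each camera call takes 0.05 s, during which the arm holds its last target. There are 200 camera calls.

TASK

Set up the coffee corner: in the wooden tray stand the amber bean jar near the end that is closer to the kitchen scale, the steel cocoa shaker near the other end and the white sugar pot in the middle of the tray between them, all three along the tray's long centre line. Stand the small blue mug in the middle of the scale's dark weighing plate, and once it stands there put the coffee press on top of it, centred, with its filter cap down in the mug's mouth and its flange flat on the rim. Keep everything upright, set each thing down rather than dropping it, and do not shift the white mug, the syrup bottle or the green tin.

Things in the scene. Friction and masses are not known exactly. Their poses are not given: they have to be found in the camera images.
- beans_c (a point): Bean jar, loose, upright: amber-brown glass with a paper band and a black lid, 62 mm diameter, 80 mm tall; the glass is straight up to 60 mm, the lid (top 14 mm) 56 mm diameter. Point: its centre, 40 mm above its foot; z up. Round, its yaw does not matter.
- sugar_c (a point): Sugar pot, loose, upright: white stoneware 60 mm diameter with a flat pale wooden lid (58 mm diameter, 56 to 63 mm above the foot) and a small wooden knob, 76 mm tall in all. Point: its centre, 38 mm above its foot; z up. Round.
- shaker_c (a point): Cocoa shaker, loose, upright: brushed steel can 56 mm diameter with a domed pierced steel top (58 mm diameter at its skirt, 61 to 71 mm above the foot), 80 mm tall. Point: its centre, 40 mm above its foot; z up. Round.
- mug_c (a point): Small blue mug, loose, upright and empty: straight, 64 mm outside diameter, 72 mm tall, wall 4 mm (mouth 56 mm inside; take it by the outside of its upper half, beside the handle), a handle on its +y side reaching 69 mm from the axis, from about 11 to 64 mm above the foot. Point: its centre, 36 mm above its foot; z up, y towards the handle.
- press_c (a point): Coffee press, loose, stands on its filter cap, 92 mm tall. From below: black cap 44 mm diameter, 12 mm high, foot tapered to 38 mm; grey hexagonal flange 94 mm across corners, 12-16 mm above the foot; smoke-grey chamber, 54 mm diameter, 16-74 mm (grip its upper part); black plunger, thumb disc 44 mm. Point: centre, 46 mm above its foot; z up. On the mug, the cap hangs 12 mm inside the mouth.
- tray_mid (a point): Wooden tray, fixed, lying on the counter: 118 x 318 mm outside, inside 100 mm (x) by 300 mm (y), rim 14 mm above the counter, with a small dark steel grip at each end. Point: the middle of its inner floor, 8 mm above the counter; y along its length, x across it, z up. It may lie to the left or to the right of the scale.
- scale_pan (a point): Kitchen scale, fixed: white body 160 x 130 mm with a small display strip at its -x end and a dark square rubber weighing plate 114 x 118 mm. Point: the middle of the weighing plate's top, 24 mm above the counter; z up.
- white_mug_c (a point): White mug, loose, not to be moved: 82 mm diameter, 95 mm tall, handle on its +y side reaching 78 mm from the axis. Point: its centre, 47 mm above its foot.
- syrup_c (a point): Syrup bottle, loose, not to be moved: green glass with a paper label and red cap, 62 mm diameter, 185 mm tall. Point: its centre, 92 mm above its foot.
- tin_c (a point): Tin, loose, not to be moved: round, green with a brass lid, 66 mm diameter, 46 mm tall. Point: its centre, 23 mm above its foot.
Things that resemble listed ones, but are neither listed nor needed, are in the scene too. What is shaped like the part that bears sugar_c but pink or turquoise is not meant.

How it is judged (in metres and radians):
On the way, in this order (a step that is already met when the one before it is completed fails the run):
1. the blue mug stands in the middle of the scale's weighing plate, released (horizontal distance between mug_c and scale_pan below 0.015 m and z of mug_c in the frame of scale_pan between 0.031 and 0.041 m and angle between mug_c's own z axis and vertical below 0.08 rad and contact force between the fingers and mug below 0.05 N), for 0.2 s.
2. the press sits on the mug, which stands on the scale (horizontal distance between mug_c and scale_pan below 0.015 m and z of mug_c in the frame of scale_pan between 0.031 and 0.041 m and angle between each of mug_c, press_c's own z axis and vertical below 0.08 rad and horizontal distance between press_c and mug_c below 0.01 m and z of press_c in the frame of mug_c between 0.065 and 0.075 m), for 0.2 s.
At the end, for the whole second after the job is handed in: Upright in the tray, within 18 mm of its long centre line: jar 72-125 mm from the middle towards the scale, shaker as far the other way, sugar within 15 mm of the middle. Mug upright within 15 mm of the plate's middle, press level on its rim within 10 mm of its axis. All released, at rest (all of step 2 and ((y of scale_pan in the frame of tray_mid above 0 m and (y of beans_c in the frame of tray_mid between 0.072 and 0.125 m and x of beans_c in the frame of tray_mid between -0.018 and 0.018 m and z of beans_c in the frame of tray_mid between 0.035 and 0.045 m and angle between beans_c's own z axis and vertical below 0.08 rad) and (y of sugar_c in the frame of tray_mid between -0.015 and 0.015 m and x of sugar_c in the frame of tray_mid between -0.018 and 0.018 m and z of sugar_c in the frame of tray_mid between 0.033 and 0.043 m and angle between sugar_c's own z axis and vertical below 0.08 rad) and (y of shaker_c in the frame of tray_mid between -0.125 and -0.072 m and x of shaker_c in the frame of tray_mid between -0.018 and 0.018 m and z of shaker_c in the frame of tray_mid between 0.035 and 0.045 m and angle between shaker_c's own z axis and vertical below 0.08 rad)) or (y of scale_pan in the frame of tray_mid below 0 m and (y of beans_c in the frame of tray_mid between -0.125 and -0.072 m and x of beans_c in the frame of tray_mid between -0.018 and 0.018 m and z of beans_c in the frame of tray_mid between 0.035 and 0.045 m and angle between beans_c's own z axis and vertical below 0.08 rad) and (y of sugar_c in the frame of tray_mid between -0.015 and 0.015 m and x of sugar_c in the frame of tray_mid between -0.018 and 0.018 m and z of sugar_c in the frame of tray_mid between 0.033 and 0.043 m and angle between sugar_c's own z axis and vertical below 0.08 rad) and (y of shaker_c in the frame of tray_mid between 0.072 and 0.125 m and x of shaker_c in the frame of tray_mid between -0.018 and 0.018 m and z of shaker_c in the frame of tray_mid between 0.035 and 0.045 m and angle between shaker_c's own z axis and vertical below 0.08 rad))) and linear speed of each of beans, sugar, shaker, mug, press below 0.02 m/s); the robot touches nothing.
It fails at once if the white mug is shifted by more than 25 mm or tipped (distance of white_mug_c from where it was at the start of the episode above 0.025 m or angle between white_mug_c's own z axis and vertical above 0.3 rad).
It fails at once if the syrup bottle is shifted by more than 25 mm or tipped (distance of syrup_c from where it was at the start of the episode above 0.025 m or angle between syrup_c's own z axis and vertical above 0.3 rad).
It fails at once if the green tin is shifted by more than 25 mm or tipped (distance of tin_c from where it was at the start of the episode above 0.025 m or angle between tin_c's own z axis and vertical above 0.3 rad).
It fails at once if one of the five things to be laid out is tipped over (angle between any of beans_c, sugar_c, shaker_c, mug_c, press_c's own z axis and vertical above 0.7 rad).
It fails at once if one of the five things is dropped (falls freely by more than about 20 mm) ((linear speed of beans above 0.65 m/s and contact force between each of the fingers, the arm and beans below 0.01 N) or (linear speed of sugar above 0.65 m/s and contact force between each of the fingers, the arm and sugar below 0.01 N) or (linear speed of shaker above 0.65 m/s and contact force between each of the fingers, the arm and shaker below 0.01 N) or (linear speed of mug above 0.65 m/s and contact force between each of the fingers, the arm and mug below 0.01 N) or (linear speed of press above 0.65 m/s and contact force between each of the fingers, the arm and press below 0.01 N)).
It also fails if it takes over 126 s, if anything falls off the work surface, if the arm or the gripper's body presses on something with over 40 N, if the wrist force passes 120 N, or if a joint passes its speed limit or range.

## Working session

There is one attempt and no reset: what is moved stays moved. The work goes in short steps, Python scripts to look and compute and a tool call to move; the robot and the scene stay as the last step left them, time stands still between calls to the robot, and variables do not carry over. Pictures are saved under pics/ and viewed, at most 14 in all, crops included, and the job is handed in when it is done.

Besides the shell and the picture viewer there is one more tool, called after "Request:" in YAML: its name, and indented under it one key for each argument. step_arm: Moves the arm, as the interface text tells. Shifts and turns lie within -1 to 1; 1 stands for 3 cm of shift or 8 degrees of turn. Its arguments: {"type":"object","properties":{"series":{"type":"array","items":{"type":"number"}},"fingers":{"type":"number"},"squeeze":{"type":"number"}},"required":["series"]}

```bash
ls; mkdir -p pics
cat > h.py <<'E'
import numpy as np, cv2
from bench import bot
from scipy.spatial.transform import Rotation as R
def cam(name):
    p=bot.camera_params(name); f=192/np.tan(np.radians(p["fovy"])/2)
    if "rvec" in p:
        Rm=cv2.Rodrigues(np.array(p["rvec"],float))[0]; t=np.array(p["tvec"],float).ravel()
        return f,p["cx"],p["cy"],Rm.T,-Rm.T@t
    s=bot.read_state(); T=np.array(p["T_tool_cam"]); Rt=R.from_rotvec(s["ee_rot"]).as_matrix()
    return f,p["cx"],p["cy"],Rt@T[:3,:3],Rt@T[:3,3]+np.array(s["eef_pos"])
def cloud(name):
    c=cam(name); img,d=bot.get_image(name); f,cx,cy,Rm,o=c
    v,u=np.mgrid[0:384,0:512]
    P=np.stack([(u-cx)/f*d,(v-cy)/f*d,d],-1)@Rm.T+o
    P[d==0]=np.nan
    return img,P,c
def px(c,p):
    f,cx,cy,Rm,o=c; q=Rm.T@(np.array(p)-o); return q[0]/q[2]*f+cx,q[1]/q[2]*f+cy
E
python3 - <<'E'
from h import *
s=bot.read_state(); print({k:np.round(s[k],3) for k in s})
for n in ("top","scene"):
    img,P,c=cloud(n); np.savez(f"{n}.npz",img=img,P=P); cv2.imwrite(f"pics/{n}.png",img)
    print(n,np.round(c[4]),np.round(c[3],2).tolist())
    for l in "beans_c sugar_c shaker_c mug_c press_c tray_mid scale_pan white_mug_c syrup_c tin_c".split():
        for o in bot.outline_of(n,l):
            m=o["mask"]; q=P[m]; q=q[~np.isnan(q[:,0])]
            if len(q)<5: print(l,o["extent"],"few");continue
            zt=np.percentile(q[:,2],97); top=q[q[:,2]>zt-6]
            print(l,round(o["conf"],2),o["extent"],"med",np.round(np.median(q,0)),"ztop",round(zt),"topmid",np.round((top.min(0)+top.max(0))/2)[:2],"sz",np.round(np.ptp(top,axis=0)))
E
```

```text
pics
{'t': np.float64(0.0), 'qpos': array([-1.334,  0.418, -0.01 ,  1.614,  0.005,  1.111, -0.053]), 'qd': array([-0.001, -0.002,  0.   , -0.001, -0.001, -0.001, -0.   ]), 'joint_torque': array([ 0.0000e+00, -8.6444e+01,  6.7900e-01, -4.3492e+01,  1.9000e-02,
        7.0000e-03, -0.0000e+00]), 'eef_pos': array([171.336, 600.706, 230.687]), 'ee_rot': array([-4.350e-01, -3.111e+00,  2.000e-03]), 'contact_force': array([ 0.124, -0.067, -1.301]), 'ft_torque': array([ 0.048, -0.025,  0.032]), 'gripper_force': np.float64(0.0), 'opening': np.float64(85.607)}
top [ 317.    8. 1441.] [[0.02, -0.99, 0.1], [-1.0, -0.02, -0.0], [0.01, -0.1, -1.0]]
beans_c 0.56 [318.8, 204.1, 21.2, 20.2] med [ 405. -195.   80.] ztop 85 topmid [ 406. -200.] sz [51. 51.  9.]
sugar_c 0.81 [370.2, 266.7, 17.9, 24.1] med [ 229. -340.   62.] ztop 76 topmid [ 227. -348.] sz [38. 42. 11.]
sugar_c 0.77 [359.8, 226.4, 23.8, 20.1] med [ 348. -320.   62.] ztop 76 topmid [ 348. -336.] sz [14. 33. 12.]
sugar_c 0.75 [396.4, 228.3, 28.3, 19.7] med [ 338. -423.   62.] ztop 77 topmid [ 332. -429.] sz [29. 29. 12.]
shaker_c 0.94 [1
[... 1968 characters left out ...]
.] ztop 185 topmid [494. 404.] sz [33. 29.  9.]
press_c 0.59 [222.9, 197.3, 26.5, 28.4] med [458. -65.  41.] ztop 94 topmid [446. -60.] sz [38. 42. 11.]
tray_mid 0.78 [162.5, 233.1, 109.6, 62.6] med [ 591. -171.    8.] ztop 16 topmid [ 591. -165.] sz [132. 344.  12.]
scale_pan 0.88 [296.7, 217.7, 47.0, 44.1] med [619. 173.  22.] ztop 29 topmid [612. 175.] sz [156. 137.   9.]
white_mug_c 0.79 [118.4, 223.1, 31.0, 37.9] med [ 488. -404.   52.] ztop 96 topmid [ 475. -399.] sz [81. 82. 11.]
syrup_c 0.85 [358.9, 165.5, 23.8, 40.6] med [509. 394. 101.] ztop 185 topmid [497. 403.] sz [28. 28.  9.]
tin_c 0.68 [295.0, 179.5, 18.9, 26.0] med [437. 184.  43.] ztop 51 topmid [429. 187.] sz [65. 62.  8.]
```

Run:
```python
import cv2
t=cv2.imread("pics/top.png")
cv2.imwrite("pics/top2.png",cv2.resize(t[105:300,95:435],(800,459),interpolation=2))
```

```text
(no output)
```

View pics/top2.png

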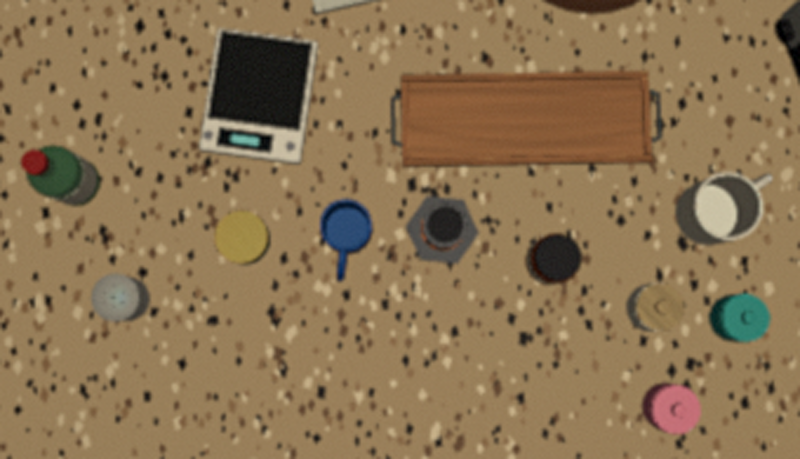

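Run:
```python
from h import *
D=np.load("top.npz"); P=D["P"]; img=D["img"]; 
S=np.load("scene.npz"); Ps=S["P"]
# circle tops: refined by height band masks near approx positions
ob=dict(beans=(408,-199,66,90),s1=(236,-343,50,70),s2=(350,-323,50,70),s3=(345,-426,50,70),shaker=(348,332,60,90),mug=(438,58,66,78),press=(443,-61,85,100),flange=(443,-61,9,22),white=(473,-400,90,100),tin=(427,186,40,55),syr=(495,403,175,190))
for k,(x,y,a,b) in ob.items():
    for nm,Q,I in (("top",P,img),("scene",Ps,S["img"])):
        m=(np.hypot(Q[...,0]-x,Q[...,1]-y)<65)&(Q[...,2]>a)&(Q[...,2]<b)
        q=Q[m]
        if len(q)<6: print(k,nm,len(q)); continue
        r=cv2.minEnclosingCircle(q[:,:2].astype(np.float32))
        print(k,nm,len(q),np.round(r[0],1),round(r[1],1),"z",np.round(np.median(q[:,2]),1),"bgr",np.median(I[m],0))
# handle of mug
m=(np.hypot(P[...,0]-438,P[...,1]-58)<80)&(np.hypot(P[...,0]-438,P[...,1]-58)>40)&(P[...,2]>25)
q=P[m]; print("handle",len(q),np.round(q.mean(0)) if len(q) else "")
# tray rim & scale minAreaRect
for k,(x,y,w,a,b) in dict(tray=(588,-169,190,11,22),scale=(608,173,110,14,35)).items():
    for nm,Q in (("top",P),("scene",Ps)):
        m=(abs(Q[...,0]-x)<w*.6)&(abs(Q[...,1]-y)<w)&(Q[...,2]>a)&(Q[...,2]<b)
        print(k,nm,m.sum(),cv2.minAreaRect(Q[m][:,:2].astype(np.float32)))
# dark plate
for nm,Q,I in (("top",P,img),("scene",Ps,S["img"])):
    m=(abs(Q[...,0]-608)<90)&(abs(Q[...,1]-173)<90)&(Q[...,2]>15)&(I.max(-1)<90)
    print("plate",nm,m.sum(),np.median(Q[m],0),cv2.minAreaRect(Q[m][:,:2].astype(np.float32)))
```

```text
beans top 313 [ 405.9 -199.6] 29.1 z 80.2 bgr [32. 33. 35.]
beans scene 219 [ 407.9 -197.5] 30.5 z 78.6 bgr [28. 28. 30.]
s1 top 328 [ 227.  -345.6] 29.8 z 62.6 bgr [118. 111. 195.]
s1 scene 192 [ 230.2 -341.2] 31.7 z 61.7 bgr [115. 102. 199.]
s2 top 326 [ 350.4 -326. ] 30.1 z 62.9 bgr [ 78. 119. 143.]
s2 scene 217 [ 352.8 -323.6] 31.5 z 61.5 bgr [ 74. 120. 153.]
s3 top 323 [ 338.8 -430.3] 30.0 z 62.7 bgr [111. 128.  50.]
s3 scene 221 [ 342.7 -427.6] 32.4 z 61.4 bgr [111. 127.  26.]
shaker top 338 [346.4 331.4] 29.3 z 77.0 bgr [113. 128. 134.]
shaker scene 185 [349. 332.] 30.4 z 75.3 bgr [120. 136. 143.]
mug top 91 [429.9  55.5] 40.9 z 71.6 bgr [95. 61. 42.]
mug scene 75 [436.4  58.9] 38.5 z 70.3 bgr [98. 59. 28.]
press top 181 [441.3 -62.4] 21.6 z 92.2 bgr [32. 33. 35.]
press scene 119 [442.5 -60.2] 23.0 z 90.6 bgr [28. 28. 29.]
flange top 334 [438.3 -58.8] 50.5 z 16.0 bgr [76. 80. 83.]
flange scene 204 [444.2 -61.1] 46.9 z 15.2 bgr [65. 68. 70.]
white top 144 [ 470.9 -400.9] 41.1 z 95.1 bgr [128. 154. 167.]
white scene 108 [ 474.2 -398.8] 43.0 z 93.5 bgr [131.5 158.  172. ]
tin top
[... 347 characters left out ...]
7412109375), 4.116156578063965)
tray scene 903 ((561.4418334960938, -173.8623504638672), (179.5908966064453, 360.17315673828125), 2.25946307182312)
scale top 1894 ((608.2105102539062, 173.2943115234375), (143.02320861816406, 132.33248901367188), 89.61894989013672)
scale scene 1361 ((608.3135986328125, 176.54644775390625), (131.08253479003906, 144.38912963867188), 83.89231872558594)
plate top 1505 [622.22585038 172.80115878  23.87807417] ((610.6959838867188, 173.72000122070312), (115.10057830810547, 144.9380645751953), 83.56336212158203)
plate scene 1175 [624.75802854 174.44562786  23.41078807] ((614.0543212890625, 174.85275268554688), (116.87744140625, 153.53671264648438), 83.81350708007812)
```

The picture shows the scale at crop (262,95), with the empty tray at (527,118) to its right (-y). The blue mug is at (347,228) with its handle towards -x, and the press is at (442,228). The jar is at (556,258), the shaker at (119,297), the tin at (241,237), the syrup at (58,172) and the white mug at (728,207).

There are three sugar pot candidates: pale wooden lid at (657,308), turquoise at (741,317) and pink at (673,408). The pale one fits, which I'll confirm in an enlarged crop before grasping. I'm moving to the mug first.

Request:
step_arm:
  series: [0,0,0,-1,0,0,0,-0.99,-0.5,-1,0,0,-0.5,-1,0,0,-0.5,-1,0,0,-0.5,-1,0,0,-0.5,-1,0,0,-0.5,-1,0,0]
  fingers: 1
  squeeze: 30

```text
t: 1.9
eef_pos: [261.9, 419.8, 231.4]
ee_rot: [-0.0, 3.141, 0.0]
contact_force: [-0.5, 0.9, 0.5]
opening: 85.3
gripper_force: 0.0
```

Request:
step_arm:
  series: [-0.5,-1,0,0,-0.5,-1,0,0,-0.5,-1,0,0,-0.5,-1,0,0,-0.5,-1,0,0,-0.5,-1,0,0,-0.5,-1,0,0,-0.5,-1,0,0]

```text
t: 2.7
eef_pos: [381.9, 179.8, 231.6]
ee_rot: [-0.0, 3.141, 0.001]
contact_force: [0.2, 0.2, -0.2]
opening: 85.8
gripper_force: 0.0
```

Request:
step_arm:
  series: [-0.2,-1,0,0,-0.1,-0.7,0,0,0,0,0,0]

```text
t: 3.0
eef_pos: [390.8, 127.7, 231.5]
ee_rot: [0.006, 3.141, 0.0]
contact_force: [0.1, 0.3, 0.5]
opening: 85.3
gripper_force: 0.0
```

Run:
```python
from h import *
print(np.round(bot.camera_params("wrist")["T_tool_cam"],2).tolist())
img,P,c=cloud("wrist"); cv2.imwrite("pics/w1.png",img)
D=np.load("scene.npz"); D2=np.load("top.npz")
a=cv2.resize(D["img"][160:230,100:170],(560,560),interpolation=2)
b=cv2.resize(D2["img"][215:300,350:435],(0,0),fx=3,fy=3,interpolation=2); 
w=np.zeros((560,800,3),np.uint8); w[:,:560]=a; w[:240,560:]=cv2.resize(b,(240,240)); w[250:430,560:]=cv2.resize(img,(240,180)); cv2.imwrite("pics/sugar.png",w)
for l in ("mug_c","press_c","tin_c"):
    for o in bot.outline_of("wrist",l):
        q=P[o["mask"]]; q=q[~np.isnan(q[:,0])]
        print(l,round(o["conf"],2),o["extent"],np.round(np.median(q,0)))
def circ(Q,x,y,a,b,r=50):
    m=(np.hypot(Q[...,0]-x,Q[...,1]-y)<r)&(Q[...,2]>a)&(Q[...,2]<b); q=Q[m]
    if len(q)<6: return len(q)
    k=cv2.minEnclosingCircle(q[:,:2].astype(np.float32)); return len(q),np.round(k[0],1),round(k[1],1),np.round(np.median(q[:,2]),1)
print("mug",circ(P,437,57,66,78,37),"tin",circ(P,426,187,40,55),"press",circ(P,442,-61,86,99))
# tray / plate by colour & height from fixed cams
for nm,E in (("top",D2),("scene",D)):
    Q=E["P"]; I=E["img"].astype(int)
    m=(abs(Q[...,0]-588)<80)&(abs(Q[...,1]+168)<175)&(Q[...,2]>3)&(Q[...,2]<20)&(I[...,2]-I[...,0]>45)
    m=cv2.morphologyEx(m.astype(np.uint8),cv2.MORPH_OPEN,np.ones((5,5)))>0
    print("tray",nm,m.sum(),cv2.minAreaRect(Q[m][:,:2].astype(np.float32)))
    m=(abs(Q[...,0]-608)<90)&(abs(Q[...,1]-173)<90)&(Q[...,2]>15)&(I.max(-1)<90)
    m=cv2.morphologyEx(m.astype(np.uint8),cv2.MORPH_OPEN,np.ones((13,13)))>0
    print("plate",nm,m.sum(),cv2.minAreaRect(Q[m][:,:2].astype(np.float32)))
```

```text
[[0.0, -0.95, -0.3, 75.87], [1.0, 0.0, 0.0, -0.02], [-0.0, -0.3, 0.95, -143.03], [0.0, 0.0, 0.0, 1.0]]
mug_c 0.77 [156.1, 149.0, 64.8, 97.3] [444.  59.  45.]
press_c 0.89 [36.5, 170.7, 96.3, 81.4] [432. -49.  60.]
tin_c 0.69 [275.4, 162.3, 57.3, 60.4] [420. 185.  46.]
mug (854, array([440.5,  57.5]), 32.1, np.float64(71.7)) tin (2633, array([424.8, 186.8]), 32.9, np.float64(46.2)) press (1481, array([442.1, -62.2]), 22.4, np.float64(92.0))
tray top 3055 ((586.843017578125, -167.92347717285156), (118.56695556640625, 317.0607604980469), 2.7486114501953125)
plate top 1197 ((625.62548828125, 171.54428100585938), (109.1400146484375, 110.91484832763672), 89.21044158935547)
tray scene 2090 ((593.3234252929688, -164.89247131347656), (112.2323989868164, 316.39691162109375), 2.2389988899230957)
plate scene 958 ((628.7642822265625, 173.93539428710938), (115.39593505859375, 113.81287384033203), 80.21465301513672)
```

View pics/sugar.png

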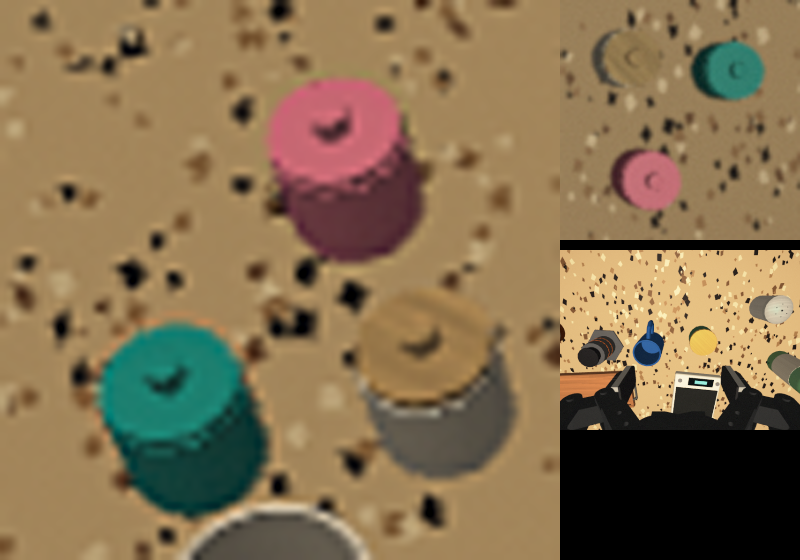

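Enlarged crop: the pot at (435,385) has a wooden lid on a grey-white stoneware body. The pink (340,170) and turquoise (185,420) pots are decoys, so the sugar pot is the one at about (351,-325). Now I'll go for the mug.

Request:
step_arm:
  series: [-0.55,-0.78,0.2,0,-0.55,-0.78,0.5,0,-0.54,-0.78,0.9,0,0,0,1,0,0,0,1,0,0,0,1,0,0,0,1,0,0,0,0.6,0]

```text
t: 4.0
eef_pos: [438.8, 60.6, 43.2]
ee_rot: [0.003, -3.14, 0.001]
contact_force: [0.2, -0.3, 0.3]
opening: 85.4
gripper_force: 0.0
```

Request:
step_arm:
  series: [0,0,0.3,0,0,0,0,0]

```text
t: 4.2
eef_pos: [439.2, 60.2, 35.6]
ee_rot: [0.001, -3.14, 0.001]
contact_force: [0.6, -0.2, -0.2]
opening: 85.0
gripper_force: 0.0
```

Request:
step_arm:
  series: [0,0,0,0,0,0,0,0,0,0,0,0,0,0,0,0,0,0,0,0,0,0,0,0]
  fingers: 0
  squeeze: 30

```text
t: 4.8
eef_pos: [440.3, 60.1, 37.5]
ee_rot: [0.0, 3.14, 0.001]
contact_force: [-1.0, -1.3, 6.9]
opening: 62.8
gripper_force: 31.1
```

Request:
step_arm:
  series: [0,0,-0.4,0,0,0,-0.8,0,0,0,-1,0,-0.4,0.24,-0.6,0,-0.8,0.5,0,0,-0.9,0.54,0,0,-0.9,0.54,0,0,-0.9,0.54,0,0]

```text
t: 5.6
eef_pos: [557.6, 131.5, 121.9]
ee_rot: [-0.0, 3.141, 0.0]
contact_force: [-0.1, -1.0, -3.4]
opening: 62.7
gripper_force: 34.7
```

Request:
step_arm:
  series: [-0.9,0.54,0,0,-0.8,0.5,0,0,-0.5,0.3,0,0,0,0,0,0,0,0,0,0]

```text
t: 6.1
eef_pos: [622.4, 170.7, 121.2]
ee_rot: [-0.0, 3.141, -0.001]
contact_force: [-0.0, -0.0, -2.6]
opening: 62.4
gripper_force: 34.7
```

```bash
cat >> h.py <<'E'
def circ(Q,x,y,a,b,r=50,I=None,sel=None):
    m=(np.hypot(Q[...,0]-x,Q[...,1]-y)<r)&(Q[...,2]>a)&(Q[...,2]<b)
    if sel is not None: m&=sel
    q=Q[m]
    if len(q)<6: return len(q)
    k=cv2.minEnclosingCircle(q[:,:2].astype(np.float32)); return len(q),np.round(k[0],1),round(k[1],1),np.round(np.median(q[:,2]),1)
def plate(Q,I):
    m=(abs(Q[...,0]-608)<90)&(abs(Q[...,1]-173)<90)&(Q[...,2]>15)&(Q[...,2]<32)&(I.max(-1)<100)
    m=cv2.morphologyEx(m.astype(np.uint8),cv2.MORPH_OPEN,np.ones((9,9)))>0
    return m.sum(),cv2.minAreaRect(Q[m][:,:2].astype(np.float32))
E
python3 - <<'E'
from h import *
s=bot.read_state(); print(np.round(s["eef_pos"],1),s["opening"])
img,P,c=cloud("wrist"); cv2.imwrite("pics/w2.png",img)
print("plate",plate(P,img)); z=s["eef_pos"][2]
blue=(img[...,0].astype(int)-img[...,2]>20)
print("mug rim",circ(P,s["eef_pos"][0],s["eef_pos"][1],z+25,z+45,45,sel=blue))
for k in (0,):
    q=P[blue&(P[...,2]>z-45)&(np.hypot(P[...,0]-626,P[...,1]-172)<95)]; print(len(q),q.min(0),q.max(0))
E
```

```text
[622.4 170.7 121.2] 62.39099874356584
plate (np.int64(10130), ((602.0770263671875, 175.8431396484375), (117.12822723388672, 129.60951232910156), 83.55754089355469))
mug rim (7404, array([615.4, 170.8]), 38.0, np.float64(154.3))
22255 [555.09240473 119.30649162  84.23697597] [652.35549119 222.4278611  204.29235784]
```

View pics/w2.png

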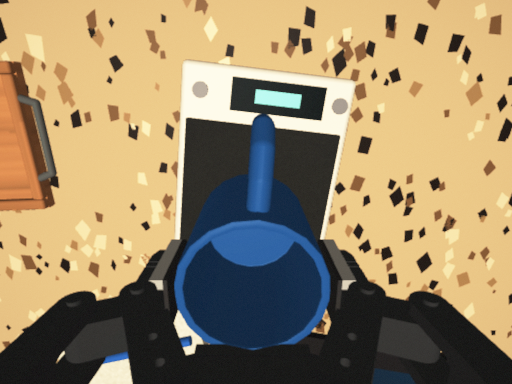

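Wrist view: the mug hangs upright, its rim centred at about (253,286) and its handle up at (262,160). The plate's near corners are at (187,119) and (338,137).

```bash
cat >> h.py <<'E'
def ray(c,u,v,z):
    f,cx,cy,Rm,o=c; d=Rm@np.array([(u-cx)/f,(v-cy)/f,1]); return o+d*(z-o[2])/d[2]
E
python3 - <<'E'
from h import *
c=cam("wrist"); s=bot.read_state()
a=ray(c,187,119,24);b=ray(c,338,137,24); print(a,b,np.linalg.norm(a-b))
y=(b-a)/np.linalg.norm(b-a); x=np.array([y[1],-y[0],0]); print("plate mid",(a+b)/2+57*x, "yaw",np.degrees(np.arctan2(x[1],x[0])))
# body bounds: scale corner (185,60),(353,82), body 160x130, plate offset unknown
a=ray(c,185,60,22);b=ray(c,353,82,22);print(a,b,np.linalg.norm(a-b))
z=156.5
for (u,v) in ((176,285),(330,285),(253,222),(253,349)): print(ray(c,u,v,z))
E
```

```text
[564.47762562 121.8281161   24.        ] [577.88788793 236.16079704  24.        ] 115.11645003144613
plate mid [627.7946729  172.35435473  24.        ] yaw -6.689747343661144
[523.28533634 122.53209328  22.        ] [538.17969418 244.41151581  22.        ] 122.78613738054824
[618.89331742 140.35072947 156.5       ]
[618.8961482  201.52483858 156.5       ]
[591.85285789 170.90749464 156.5       ]
[650.47459248 170.96955188 156.5       ]
```

Request:
step_arm:
  series: [-0.18,0.05,0.5,0,0,0,0.7,0,0,0,0.4,0,0,0,0.2,0,0,0,0.1,0,0,0,0.05,0,0,0,0,0]

```text
t: 6.85
eef_pos: [628.3, 172.4, 62.2]
ee_rot: [-0.0, 3.141, 0.0]
contact_force: [-0.6, -0.3, -2.3]
opening: 62.5
gripper_force: 34.7
```

Request:
step_arm:
  series: [0,0,0.03,0,0,0,0,0]

```text
t: 7.05
eef_pos: [628.4, 172.4, 61.6]
ee_rot: [-0.0, 3.141, 0.0]
contact_force: [-1.2, -0.7, 2.9]
opening: 62.6
gripper_force: 35.2
```

Request:
step_arm:
  series: [0,0,0,0,0,0,0,0,0,0,0,0,0,0,0,0,0,0,0,0]
  fingers: 1

```text
t: 7.55
eef_pos: [628.1, 172.4, 60.9]
ee_rot: [-0.0, 3.141, -0.0]
contact_force: [-0.9, 0.6, -0.4]
opening: 85.2
gripper_force: 0.0
```

Request:
step_arm:
  series: [0,0,-0.5,0,0,0,-1,0,0,0,-1,0,0,0,-1,0,0,0,-1,0,0.5,-0.2,-0.5,0,0.8,-0.5,0,0,0.8,-0.5,0,0]

```text
t: 8.35
eef_pos: [564.5, 136.0, 212.4]
ee_rot: [-0.0, 3.14, 0.001]
contact_force: [0.8, -0.7, 0.3]
opening: 85.2
gripper_force: 0.0
```

Run:
```python
from h import *
s=bot.read_state(); print(np.round(s["eef_pos"],1),s["opening"])
img,P,c=cloud("wrist"); cv2.imwrite("pics/w3.png",img)
print("plate",plate(P,img)); print("rim",circ(P,628,172,88,103,37))
for z in(60,80,94):print(circ(P,628,172,z,103,37))
print("press",circ(P,442,-62,84,100))
```

```text
[564.5 136.  212.4] 85.16730622006847
plate (np.int64(5347), ((609.8619995117188, 174.86642456054688), (116.32917022705078, 145.4286346435547), 83.41376495361328))
rim (1257, array([625.6, 172.3]), 34.6, np.float64(95.5))
(2727, array([625.6, 172.3]), 34.6, np.float64(86.7))
(1756, array([625.6, 172.3]), 34.6, np.float64(93.6))
(848, array([628.5, 171.9]), 31.9, np.float64(95.9))
press (1038, array([443.2, -57. ]), 21.0, np.float64(92.1))
```

View pics/w3.png

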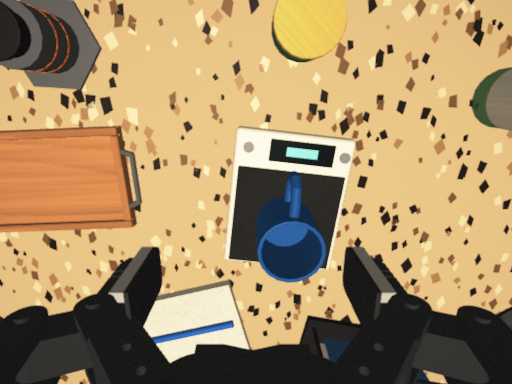

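The view shows the mug standing upright on the plate, rim centre near (292,250). It measures (628.5,171.9), within 1 mm of the plate's middle. Next is the press.

Request:
step_arm:
  series: [0.3,-0.5,0,0,0.6,-0.98,0,0,0.6,-0.98,0,0,0.6,-0.98,0,0,0.6,-0.98,0,0,0.6,-0.98,0,0,0.6,-0.98,0.2,0,0.18,-0.25,0.4,0]

```text
t: 9.2
eef_pos: [441.6, -65.4, 194.4]
ee_rot: [0.006, 3.139, 0.001]
contact_force: [1.6, 1.4, -0.7]
opening: 85.1
gripper_force: 0.0
```

Request:
step_arm:
  series: [0,0,0.9,0,0,0,0.9,0,0,0,0.9,0,0,0,0.9,0,0,0,0.8,0,0,0,0.6,0,0,0,0,0]

```text
t: 9.9
eef_pos: [441.9, -62.7, 42.0]
ee_rot: [-0.0, -3.139, 0.0]
contact_force: [0.0, -0.3, 0.9]
opening: 85.3
gripper_force: 0.0
```

Request:
step_arm:
  series: [0,0,0,0,0,0,0,0,0,0,0,0,0,0,0,0,0,0,0,0,0,0,0,0]
  fingers: 0
  squeeze: 35

```text
t: 10.5
eef_pos: [443.6, -62.6, 44.3]
ee_rot: [-0.0, 3.139, 0.0]
contact_force: [-2.4, 0.7, 11.2]
opening: 52.9
gripper_force: 34.6
```

Request:
step_arm:
  series: [0,0,-0.3,0,0,0,-0.8,0,0,0,-1,0,0,0,-1,0,0,0,-0.9,0,-0.3,0.4,0,0,-0.6,0.75,0,0,-0.75,0.94,0,0]

```text
t: 11.3
eef_pos: [492.4, 0.9, 163.4]
ee_rot: [0.002, 3.141, 0.001]
contact_force: [0.3, -0.3, -2.6]
opening: 52.8
gripper_force: 38.2
```

Request:
step_arm:
  series: [-0.75,0.94,0,0,-0.75,0.94,0,0,-0.75,0.94,0,0,-0.75,0.94,0,0,-0.7,0.88,0,0,-0.5,0.65,0,0,-0.36,0.45,0,0,0,0,0,0]

```text
t: 12.1
eef_pos: [629.2, 175.3, 162.1]
ee_rot: [0.005, -3.141, -0.0]
contact_force: [0.1, -0.4, -2.9]
opening: 53.1
gripper_force: 38.1
```

Run:
```python
from h import *
s=bot.read_state(); e=s["eef_pos"]; print(np.round(e,1),s["opening"])
img,P,c=cloud("wrist"); cv2.imwrite("pics/w4.png",img)
z=e[2]
for a,b in ((z+44,z+58),(z+40,z+60)): print(circ(P,e[0],e[1],a,b,27))
```

```text
[629.2 175.3 162.1] 53.1271844837038
(9190, array([628.3, 172.6]), 24.1, np.float64(209.9))
(9314, array([629. , 175.2]), 27.0, np.float64(209.9))
```

View pics/w4.png

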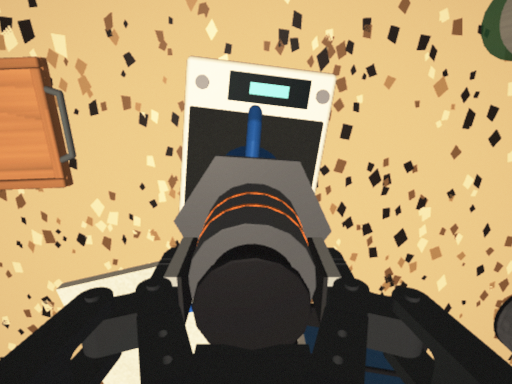

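Run:
```python
from h import *
s=bot.read_state(); e=s["eef_pos"]; print(np.round(e,1),s["ee_rot"])
img,P,c=cloud("wrist"); z=e[2]
print(circ(P,e[0],e[1],z+44,z+58,27))
for z0 in (z+49.5,):
  for u,v in ((194,305),(312,305),(252,258),(252,348)): print(ray(c,u,v,z0))
```

```text
[628.7 173.7 162.2] [ 2.61026411e-03 -3.14067755e+00  6.04872785e-04]
(9197, array([627.2, 173.5]), 22.1, np.float64(210.0))
[624.11434097 153.26549966 211.66195669]
[624.03959284 194.908414   211.66195669]
[605.47905504 173.69686366 211.66195669]
[642.88708784 173.77002777 211.66195669]
```

Request:
step_arm:
  series: [-0.03,0,0.2,0,0,0,0.3,0,0,0,0.3,0,0,0,0.15,0,0,0,0.1,0,0,0,0,0]

```text
t: 12.8
eef_pos: [629.6, 172.2, 130.9]
ee_rot: [-0.0, -3.141, 0.001]
contact_force: [0.6, 0.5, -2.6]
opening: 52.8
gripper_force: 38.1
```

Request:
step_arm:
  series: [0,0,0.04,0,0,0,0,0]

```text
t: 13.0
eef_pos: [629.9, 172.4, 130.3]
ee_rot: [-0.0, 3.141, 0.0]
contact_force: [0.1, -0.2, -3.2]
opening: 52.7
gripper_force: 38.1
```

Request:
step_arm:
  series: [0,0,0.04,0,0,0,0.02,0,0,0,0,0]

```text
t: 13.3
eef_pos: [629.9, 172.4, 128.5]
ee_rot: [-0.0, 3.141, 0.0]
contact_force: [-0.5, -0.1, -0.6]
opening: 53.5
gripper_force: 38.0
```

Request:
step_arm:
  series: [0,0,0.02,0,0,0,0,0]

```text
t: 13.5
eef_pos: [630.2, 172.3, 128.5]
ee_rot: [0.0, 3.141, 0.0]
contact_force: [-2.3, -0.6, 6.8]
opening: 53.2
gripper_force: 38.7
```

Request:
step_arm:
  series: [0,0,0,0,0,0,0,0,0,0,0,0,0,0,0,0,0,0,0,0]
  fingers: 1

```text
t: 14.0
eef_pos: [629.8, 172.4, 127.8]
ee_rot: [-0.0, 3.142, -0.0]
contact_force: [0.6, 0.1, -0.7]
opening: 85.1
gripper_force: 0.0
```

Request:
step_arm:
  series: [0,0,-0.5,0,0,0,-1,0,0,0,-1,0,0,0,-1,0,0,0,-0.7,0,0.8,0,-0.3,0,1,-0.8,0,0,1,-0.8,0,0]

```text
t: 14.8
eef_pos: [544.9, 124.0, 263.9]
ee_rot: [-0.002, 3.141, 0.0]
contact_force: [0.6, -0.2, 0.2]
opening: 85.4
gripper_force: 0.0
```

Run:
```python
from h import *
s=bot.read_state(); print(np.round(s["eef_pos"],1),s["opening"])
img,P,c=cloud("wrist"); cv2.imwrite("pics/w5.png",img)
print("disc",circ(P,628,172,168,186,40),"flange",circ(P,628,172,93,108,60))
print("mug side z<90", circ(P,628,172,40,85,36))
print("jar",circ(P,407,-199,66,90))
```

```text
[544.9 124.  263.9] 85.40076735070129
disc (1809, array([629. , 172.1]), 22.4, np.float64(176.1)) flange (2071, array([628.1, 172.1]), 46.7, np.float64(100.2))
mug side z<90 (283, array([616.8, 168.4]), 29.2, np.float64(51.9))
jar 0
```

View pics/w5.png

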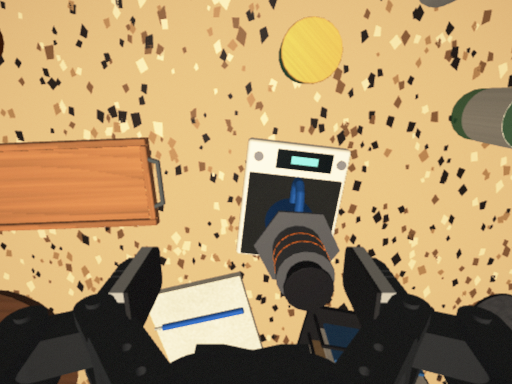

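The view shows the press on the mug at (303,262). Its disc top is at z=176 as expected, and it is centred to about 1 mm. Next is the shaker.

Request:
step_arm:
  series: [0.5,0.4,0,0,0.95,0.82,0,0,1,0.85,0,0,1,0.85,0.1,0,1,0.85,0.3,0,1,0.85,0.3,0,0.95,0.8,0.3,0,0.6,0.6,0.1,0]

```text
t: 15.65
eef_pos: [333.8, 306.1, 230.2]
ee_rot: [0.002, -3.142, -0.001]
contact_force: [1.2, -0.9, -0.0]
opening: 85.3
gripper_force: 0.0
```

Request:
step_arm:
  series: [0.2,0.2,0,0,0,0,0,0,0,0,0,0]

```text
t: 15.95
eef_pos: [330.8, 310.3, 230.4]
ee_rot: [0.002, 3.141, 0.001]
contact_force: [0.4, -0.4, -0.1]
opening: 85.5
gripper_force: 0.0
```

Run:
```python
from h import *
s=bot.read_state(); print(np.round(s["eef_pos"],1),s["opening"])
img,P,c=cloud("wrist"); cv2.imwrite("pics/w6.png",img)
for a in (58,62,68):print("shaker",circ(P,348,332,a,90))
```

```text
[330.8 310.3 230.4] 85.52511960034604
shaker (2533, array([346.3, 332.7]), 29.4, np.float64(77.6))
shaker (2523, array([346.3, 332.7]), 29.4, np.float64(77.6))
shaker (2464, array([346.3, 332.8]), 29.4, np.float64(77.7))
```

Request:
step_arm:
  series: [-0.26,0.38,0.6,0,-0.26,0.37,1,0,0,0,1,0,0,0,1,0,0,0,1,0,0,0,1,0,0,0,0.8,0,0,0,0.5,0]

```text
t: 16.8
eef_pos: [346.1, 332.0, 21.2]
ee_rot: [-0.003, -3.141, 0.003]
contact_force: [-0.7, 0.0, 0.1]
opening: 85.1
gripper_force: 0.0
```

Request:
step_arm:
  series: [0,0,0.05,0,0,0,0,0]

```text
t: 17.0
eef_pos: [346.2, 332.9, 21.6]
ee_rot: [0.002, 3.141, -0.001]
contact_force: [0.3, 0.5, 0.3]
opening: 85.9
gripper_force: 0.0
```

Request:
step_arm:
  series: [0,0,0,0,0,0,0,0,0,0,0,0,0,0,0,0,0,0,0,0,0,0,0,0]
  fingers: 0
  squeeze: 35

```text
t: 17.6
eef_pos: [346.0, 333.7, 22.4]
ee_rot: [0.0, 3.14, 0.002]
contact_force: [-0.7, -3.4, 13.6]
opening: 55.8
gripper_force: 34.4
```

Request:
step_arm:
  series: [0,0,-0.3,0,0,0,-0.8,0,0,0,-1,0,0,0,-1,0,-0.1,-0.3,-0.9,0,-0.25,-0.6,-0.3,0,-0.4,-0.95,0,0,-0.41,-1,0,0]

```text
t: 18.4
eef_pos: [380.4, 247.4, 151.5]
ee_rot: [-0.002, 3.141, 0.002]
contact_force: [1.1, -0.4, -1.6]
opening: 55.5
gripper_force: 38.3
```

Request:
step_arm:
  series: [-0.41,-1,0,0,-0.41,-1,0,0,-0.41,-1,0,0,-0.41,-1,0,0,-0.41,-1,0,0,-0.41,-1,0,0,-0.41,-1,0,0,-0.41,-1,0,0]

```text
t: 19.2
eef_pos: [478.9, 6.8, 151.1]
ee_rot: [-0.0, 3.141, 0.001]
contact_force: [0.8, 0.2, -1.9]
opening: 55.5
gripper_force: 38.3
```

Request:
step_arm:
  series: [-0.41,-1,0,0,-0.41,-1,0,0,-0.41,-1,0,0,-0.4,-1,0,0,-0.4,-0.95,0,0,-0.3,-0.7,0,0,0,0,0,0]

```text
t: 19.9
eef_pos: [548.8, -164.7, 151.1]
ee_rot: [0.005, 3.141, -0.002]
contact_force: [-0.6, 0.3, -1.4]
opening: 55.7
gripper_force: 38.3
```

Run:
```python
from h import *
s=bot.read_state(); print(np.round(s["eef_pos"],1),s["opening"])
img,P,c=cloud("wrist"); cv2.imwrite("pics/w7.png",img)
e=s["eef_pos"]; print("shaker in hand",circ(P,e[0],e[1],e[2]+38,e[2]+65,31))
I=img.astype(int)
m=(abs(P[...,0]-588)<80)&(abs(P[...,1]+168)<175)&(P[...,2]>3)&(P[...,2]<20)&(I[...,2]-I[...,0]>60)
m=cv2.morphologyEx(m.astype(np.uint8),cv2.MORPH_OPEN,np.ones((5,5)))>0
print(m.sum(),cv2.minAreaRect(P[m][:,:2].astype(np.float32)))
```

```text
[ 548.8 -164.7  151.1] 55.73491155297769
shaker in hand (15053, array([ 543.9, -164.6]), 30.2, np.float64(206.1))
26900 ((587.830078125, -167.72976684570312), (118.1268081665039, 319.80340576171875), 2.3431427478790283)
```

View pics/w7.png

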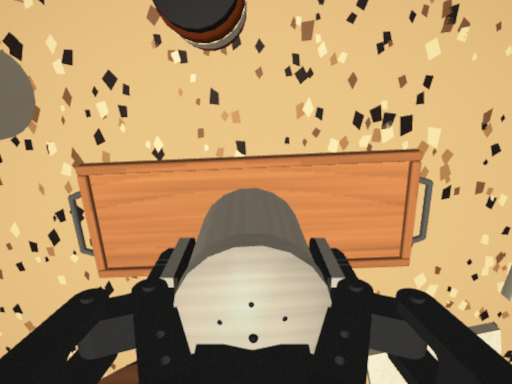

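The view shows the tray with corners at about (80,165), (418,152), (408,262) and (100,276). Its middle measures (587.8,-167.7) and its yaw 2.3°. The shaker hangs upright in the grip, and the jar is at (205,15).

Request:
step_arm:
  series: [-0.33,-0.76,0,0,-0.4,-0.9,0.1,0,-0.4,-0.9,0.3,0,-0.3,-0.8,0.5,0,0,0,0.9,0,0,0,0.9,0,0,0,0.6,0,0,0,0.3,0]

```text
t: 20.75
eef_pos: [591.0, -261.2, 41.2]
ee_rot: [0.001, -3.14, -0.001]
contact_force: [0.6, -0.3, -0.8]
opening: 55.3
gripper_force: 38.2
```

Request:
step_arm:
  series: [0,0,0.2,0,0,0,0.1,0,0,0,0,0]

```text
t: 21.05
eef_pos: [591.8, -262.3, 33.9]
ee_rot: [-0.0, 3.141, -0.0]
contact_force: [-0.5, 0.3, -1.9]
opening: 55.3
gripper_force: 38.2
```

Request:
step_arm:
  series: [0,-0.1,0.05,0,0,0,0.04,0,0,0,0,0]

```text
t: 21.35
eef_pos: [591.5, -265.6, 30.8]
ee_rot: [0.0, 3.141, -0.0]
contact_force: [-0.3, 0.1, -0.9]
opening: 55.4
gripper_force: 38.3
```

Request:
step_arm:
  series: [0,0,0.04,0,0,0,0,0]

```text
t: 21.55
eef_pos: [592.0, -265.9, 30.5]
ee_rot: [0.0, 3.14, -0.001]
contact_force: [-2.3, 1.4, 11.8]
opening: 55.7
gripper_force: 35.5
```

Request:
step_arm:
  series: [0,0,0,0,0,0,0,0,0,0,0,0,0,0,0,0,0,0,0,0]
  fingers: 1

```text
t: 22.05
eef_pos: [591.4, -265.4, 29.4]
ee_rot: [0.0, -3.142, 0.0]
contact_force: [0.0, -0.1, -0.0]
opening: 85.4
gripper_force: 0.0
```

Request:
step_arm:
  series: [0,0,-0.5,0,0,0,-1,0,0,0,-1,0,0,0,-1,0,0.5,0,-1,0,0.9,0.15,-1,0,1,0.15,-0.8,0,1,0.15,-0.4,0]

```text
t: 22.85
eef_pos: [488.7, -252.2, 233.3]
ee_rot: [0.001, 3.139, -0.001]
contact_force: [-0.2, 0.5, 0.8]
opening: 85.6
gripper_force: 0.0
```

Request:
step_arm:
  series: [1,0.2,0,0,1,0.2,0,0,1,0.2,0,0,0.7,0.15,0,0,0.3,0,0,0,0,0,0,0,0,0,0,0]

```text
t: 23.55
eef_pos: [370.3, -229.6, 231.0]
ee_rot: [-0.0, 3.141, -0.001]
contact_force: [-0.2, -0.3, 0.0]
opening: 85.2
gripper_force: 0.0
```

Run:
```python
from h import *
s=bot.read_state(); print(np.round(s["eef_pos"],1),s["opening"])
img,P,c=cloud("wrist"); cv2.imwrite("pics/w8.png",img)
for a in (64,72):print("jar",circ(P,407,-199,a,90),"sugar",circ(P,351,-325,54,68),"shaker",circ(P,592,-265,80,95), "white",circ(P,473,-400,90,100))
```

```text
[ 370.3 -229.6  231. ] 85.20614967241758
jar (2476, array([ 405.7, -201. ]), 28.7, np.float64(80.1)) sugar (2506, array([ 349.7, -325.8]), 29.7, np.float64(63.1)) shaker (115, array([ 571.5, -264.7]), 19.2, np.float64(81.2)) white (871, array([ 470.9, -400.8]), 41.4, np.float64(94.3))
jar (2335, array([ 406.2, -200.4]), 27.9, np.float64(80.2)) sugar (2506, array([ 349.7, -325.8]), 29.7, np.float64(63.1)) shaker (115, array([ 571.5, -264.7]), 19.2, np.float64(81.2)) white (871, array([ 470.9, -400.8]), 41.4, np.float64(94.3))
```

View pics/w8.png

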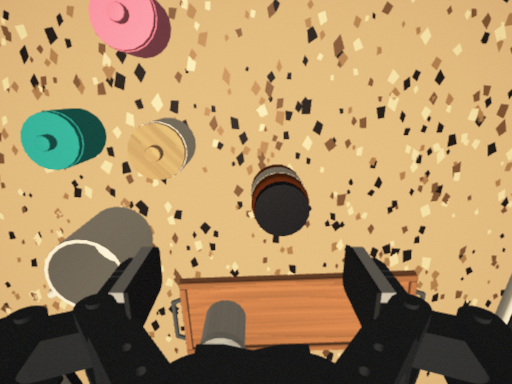

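The view shows the jar at (281,200) with an amber body, paper band and black lid. The wooden-lidded white sugar pot is at (158,150), and the shaker stands upright in the tray at (224,322).

Request:
step_arm:
  series: [-0.55,0.45,0.4,0,-0.64,0.52,0.9,0,0,0,1,0,0,0,1,0,0,0,1,0,0,0,1,0,0,0,0.9,0,0,0,0.6,0]

```text
t: 24.4
eef_pos: [405.1, -200.2, 24.2]
ee_rot: [0.001, -3.139, -0.0]
contact_force: [0.5, -0.7, 0.2]
opening: 85.4
gripper_force: 0.0
```

Request:
step_arm:
  series: [0,0,0.1,0,0,0,0,0]

```text
t: 24.6
eef_pos: [405.3, -200.5, 23.1]
ee_rot: [-0.0, -3.14, 0.0]
contact_force: [-0.9, 0.6, 0.9]
opening: 85.3
gripper_force: 0.0
```

Request:
step_arm:
  series: [0,0,0,0,0,0,0,0,0,0,0,0,0,0,0,0,0,0,0,0,0,0,0,0]
  fingers: 0
  squeeze: 35

```text
t: 25.2
eef_pos: [405.9, -200.4, 24.5]
ee_rot: [-0.001, 3.14, -0.001]
contact_force: [-2.1, 0.2, 8.2]
opening: 61.1
gripper_force: 35.8
```

Request:
step_arm:
  series: [0,0,-0.3,0,0,0,-0.8,0,0,0,-0.9,0,-0.3,0.2,-0.5,0,-0.8,0.55,-0.1,0,-0.95,0.7,0,0,-0.95,0.7,0,0,-0.95,0.7,0,0]

```text
t: 26.0
eef_pos: [524.7, -113.6, 102.5]
ee_rot: [-0.0, 3.141, -0.0]
contact_force: [0.4, -0.8, -3.6]
opening: 61.2
gripper_force: 40.0
```

Request:
step_arm:
  series: [-0.9,0.7,0,0,-0.7,0.55,0,0,-0.38,0.25,0,0,0,0,0,0,0,0,0,0]

```text
t: 26.5
eef_pos: [582.4, -70.4, 101.7]
ee_rot: [-0.001, -3.141, 0.001]
contact_force: [-0.0, 0.1, -3.1]
opening: 61.5
gripper_force: 40.0
```

Down 69 mm to about 32.5.

Request:
step_arm:
  series: [-0.03,0,0.4,0,0,0,0.7,0,0,0,0.6,0,0,0,0.3,0,0,0,0.15,0,0,0,0.05,0,0,0,0,0]

```text
t: 27.2
eef_pos: [584.1, -70.0, 35.8]
ee_rot: [0.0, 3.141, -0.0]
contact_force: [0.8, 0.3, -3.0]
opening: 61.1
gripper_force: 39.9
```

Request:
step_arm:
  series: [0,0,0.05,0,0,0,0,0]

```text
t: 27.4
eef_pos: [584.1, -69.8, 34.2]
ee_rot: [-0.0, 3.141, -0.0]
contact_force: [-0.5, -0.3, -5.1]
opening: 61.3
gripper_force: 39.9
```

Request:
step_arm:
  series: [0,0,0.05,0,0,0,0,0]

```text
t: 27.6
eef_pos: [584.1, -69.7, 32.7]
ee_rot: [-0.0, 3.141, -0.0]
contact_force: [-0.0, -0.0, -1.2]
opening: 61.1
gripper_force: 40.2
```

Request:
step_arm:
  series: [0,0,0.03,0,0,0,0,0]

```text
t: 27.8
eef_pos: [584.3, -69.7, 32.6]
ee_rot: [-0.0, 3.141, 0.001]
contact_force: [-6.9, 2.4, 17.7]
opening: 60.9
gripper_force: 41.8
```

Request:
step_arm:
  series: [0,0,0,0,0,0,0,0,0,0,0,0,0,0,0,0,0,0,0,0]
  fingers: 1

```text
t: 28.3
eef_pos: [583.9, -69.8, 31.5]
ee_rot: [0.0, -3.142, 0.0]
contact_force: [-0.5, 0.1, -0.1]
opening: 85.2
gripper_force: 0.0
```

Request:
step_arm:
  series: [0,0,-0.5,0,0,0,-1,0,0,0,-1,0,0,0,-1,0,0.3,-0.2,-0.9,0,0.7,-0.8,-0.5,0,0.9,-1,0,0,0.9,-1,0,0]

```text
t: 29.1
eef_pos: [499.2, -160.6, 180.0]
ee_rot: [-0.001, 3.14, -0.0]
contact_force: [1.1, -1.1, -0.2]
opening: 85.6
gripper_force: 0.0
```

Request:
step_arm:
  series: [0.9,-1,0,0,0.9,-1,0,0,0.9,-1,0,0,0.9,-1,0,0,0.8,-0.9,0,0,0.5,-0.5,0,0,0,0,0,0,0,0,0,0]
  fingers: 0.95

```text
t: 29.9
eef_pos: [353.0, -321.8, 179.2]
ee_rot: [0.001, 3.141, -0.0]
contact_force: [0.6, 0.4, 0.5]
opening: 81.1
gripper_force: 0.0
```

Run:
```python
from h import *
s=bot.read_state(); print(np.round(s["eef_pos"],1),s["opening"])
img,P,c=cloud("wrist"); cv2.imwrite("pics/w9.png",img)
print("sugar",circ(P,350,-325,54,68),circ(P,350,-325,69,80),"turq",circ(P,340,-429,54,68))
```

```text
[ 353.  -321.8  179.2] 81.11852321723593
sugar (3251, array([ 349.2, -326.2]), 29.7, np.float64(63.2)) (292, array([ 349.7, -326.3]), 7.8, np.float64(76.0)) turq (3448, array([ 339.1, -430. ]), 29.8, np.float64(63.1))
```

Request:
step_arm:
  series: [0.12,-0.15,0.5,0,0,0,0.9,0,0,0,1,0,0,0,1,0,0,0,0.9,0,0,0,0.6,0,0,0,0.34,0,0,0,0,0]

```text
t: 30.75
eef_pos: [349.5, -325.6, 20.7]
ee_rot: [0.002, -3.14, -0.001]
contact_force: [-0.3, -0.2, 0.6]
opening: 80.9
gripper_force: 0.0
```

Request:
step_arm:
  series: [0,0,0,0,0,0,0,0,0,0,0,0,0,0,0,0,0,0,0,0,0,0,0,0]
  fingers: 0
  squeeze: 35

```text
t: 31.35
eef_pos: [350.0, -326.4, 22.5]
ee_rot: [-0.001, 3.14, -0.001]
contact_force: [0.1, 1.9, 6.5]
opening: 58.9
gripper_force: 36.0
```

Request:
step_arm:
  series: [0,0,-0.3,0,0,0,-0.8,0,0,0,-1,0,0,0,-1,0,-0.3,0.2,-0.7,0,-0.8,0.53,-0.2,0,-0.97,0.65,0,0,-0.97,0.65,0,0]

```text
t: 32.15
eef_pos: [441.6, -264.6, 142.9]
ee_rot: [0.001, 3.14, -0.001]
contact_force: [0.4, 0.1, -3.5]
opening: 59.0
gripper_force: 39.1
```

Request:
step_arm:
  series: [-0.97,0.65,0,0,-0.97,0.65,0,0,-0.97,0.65,0,0,-0.9,0.6,0,0,-0.7,0.45,0,0,-0.38,0.25,0,0,0,0,0,0,0,0,0,0]

```text
t: 32.95
eef_pos: [586.4, -168.6, 141.7]
ee_rot: [-0.001, -3.141, 0.001]
contact_force: [-0.1, -0.3, -3.5]
opening: 59.2
gripper_force: 39.1
```

Run:
```python
from h import *
s=bot.read_state(); print(np.round(s["eef_pos"],1),s["opening"])
for n in ("top","scene"):
    img,P,c=cloud(n); cv2.imwrite(f"pics/{n}3.png",img)
    print("jar",circ(P,584,-70,80,97,35),"shaker",circ(P,592,-266,74,97,35),"press",circ(P,628,172,170,190,35))
```

```text
[ 586.4 -168.6  141.7] 59.22439637200594
jar (275, array([584.9, -71. ]), 28.4, np.float64(88.4)) shaker (104, array([ 584.2, -275.2]), 26.6, np.float64(85.6)) press (204, array([628.2, 171.6]), 21.9, np.float64(175.9))
jar (230, array([586.3, -68.3]), 29.4, np.float64(87.2)) shaker (257, array([ 594.5, -264.6]), 30.3, np.float64(84.5)) press (145, array([628.6, 174.6]), 23.8, np.float64(175.5))
```

Request:
step_arm:
  series: [-0.03,0.02,0.4,0,0,0,0.8,0,0,0,0.9,0,0,0,0.8,0,0,0,0.4,0,0,0,0.2,0,0,0,0.07,0,0,0,0,0]

```text
t: 33.85
eef_pos: [588.5, -167.5, 34.8]
ee_rot: [0.0, 3.141, -0.0]
contact_force: [0.5, -0.7, -1.8]
opening: 59.4
gripper_force: 39.1
```

Request:
step_arm:
  series: [0,0,0.05,0,0,0,0,0]

```text
t: 34.05
eef_pos: [588.4, -167.3, 33.2]
ee_rot: [-0.0, 3.141, -0.0]
contact_force: [0.2, -0.3, -3.4]
opening: 59.3
gripper_force: 39.1
```

Request:
step_arm:
  series: [0,0,0.06,0,0,0,0,0]

```text
t: 34.25
eef_pos: [588.2, -167.2, 30.9]
ee_rot: [-0.0, 3.141, -0.0]
contact_force: [1.2, 0.7, -2.9]
opening: 59.0
gripper_force: 39.1
```

Request:
step_arm:
  series: [0,0,0.04,0,0,0,0,0]

```text
t: 34.45
eef_pos: [588.3, -167.2, 30.6]
ee_rot: [-0.0, 3.141, 0.001]
contact_force: [-6.3, 2.6, 14.0]
opening: 59.2
gripper_force: 40.5
```

Request:
step_arm:
  series: [0,0,0,0,0,0,0,0,0,0,0,0,0,0,0,0,0,0,0,0]
  fingers: 0.88

```text
t: 34.95
eef_pos: [588.1, -167.3, 29.7]
ee_rot: [0.0, -3.142, 0.0]
contact_force: [0.3, -0.1, -0.2]
opening: 75.2
gripper_force: 0.0
```

Request:
step_arm:
  series: [0,0,-0.4,0,0,0,-0.8,0,0,0,-1,0,0,0,-1,0,0,0,-1,0,0.3,0,-1,0,0.9,0,-0.5,0,0.9,0,0,0]

```text
t: 35.75
eef_pos: [525.2, -167.8, 203.5]
ee_rot: [0.0, 3.138, -0.001]
contact_force: [0.5, -0.9, -0.3]
opening: 75.1
gripper_force: 0.0
```

Request:
step_arm:
  series: [1,0,0,0,0.9,0,0,0,0.5,0,0,0,0,0,0,0,0,0,0,0]

```text
t: 36.25
eef_pos: [453.5, -167.3, 201.5]
ee_rot: [-0.0, 3.14, 0.0]
contact_force: [0.1, 0.3, -0.4]
opening: 75.1
gripper_force: 0.0
```

Run:
```python
from h import *
s=bot.read_state(); print(np.round(s["eef_pos"],1),s["opening"])
for n in ("wrist","top"):
    img,P,c=cloud(n); cv2.imwrite(f"pics/{n}4.png",img)
    print(n,"jar",circ(P,584,-70,80,97,35),"shaker",circ(P,592,-266,74,97,35),"sugar",circ(P,588,-167,62,76,35),"press",circ(P,628,172,170,190,35),"white",circ(P,473,-400,90,100),"tin",circ(P,426,187,40,55),"syr",circ(P,493,403,175,190))
cv2.imwrite("pics/end.png",cv2.resize(img[105:300,95:435],(800,459),interpolation=2))
```

```text
[ 453.5 -167.3  201.5] 75.13956258118343
wrist jar (691, array([586.5, -84. ]), 23.5, np.float64(88.0)) shaker (723, array([ 593.4, -252.9]), 24.4, np.float64(83.9)) sugar (2129, array([ 587.4, -167.5]), 30.0, np.float64(71.0)) press 0 white (694, array([ 475., -383.]), 36.6, np.float64(94.3)) tin 0 syr 0
top jar (301, array([584. , -70.4]), 28.1, np.float64(87.9)) shaker (142, array([ 595.6, -269.3]), 27.5, np.float64(85.7)) sugar (205, array([ 587.2, -167.6]), 29.1, np.float64(71.1)) press (201, array([628.2, 171.7]), 21.9, np.float64(175.5)) white (140, array([ 470.7, -400.9]), 41.4, np.float64(94.6)) tin (393, array([424.9, 185.6]), 33.0, np.float64(45.9)) syr (99, array([493.1, 402.2]), 14.6, np.float64(184.1))
```

View pics/end.png

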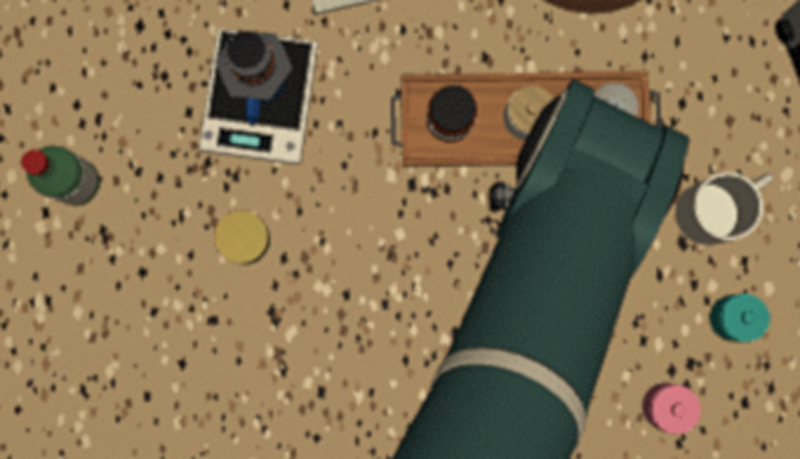

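The final view shows the press on the mug on the scale at (255,65). In the tray, the jar is at (452,112), the sugar pot at (530,110) and the shaker at (617,105). The white mug, syrup and tin are where they started. Every measured position is within limits, so I'm handing in.

```bash
python3 -c "
from bench import bot
print(bot.finish_job())"
```

```text
the job is handed in; nothing more can be done
None
```

The coffee corner is set up and handed in at about 36 s. The jar, sugar pot and shaker stand in the tray, and the press sits on the blue mug on the scale, all measured within the limits. The white mug, syrup bottle and green tin were not shifted; the hand-in returned no verdict.

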